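# Wax block under the flip magnifier

## Task

Get the green wax block ready for inspection: set it flat on the black pad of the magnifier stand, roughly in the middle, and then tip the magnifier forward past its snap point so that it springs fully down over the block. Let go of everything at the end.

Things in the scene. Friction and masses are not known exactly. Their poses are not given: they have to be found in the camera images.
- wax_center (a point): centre (half-way up, 11 mm over its underside) of the loose green carving-wax block, 80 mm along its x, 60 mm along its y, 22 mm high, 0.1 kg; it starts flat on the bench. (Beware on the way there: the workshop lamp's thin arm slants up over the left of the bench, from about x 0.31, y 0.38 at bench height to x 0.51, y 0.41, 0.49 m up)
- pad_center (a point): centre of the top of the black rubber pad on the grey magnifier stand, 20 mm above the bench; the pad is 110 mm along the point's x, 90 mm along its y. The point's x points from the pad to the magnifier's hinge (roughly away from the robot), z up. The base plate, fixed to the bench, is 16 mm high and reaches 77 mm to the -x side, 109 mm to +x and 65 mm to either y side of this point
- hinge (a point): middle of the magnifier's hinge pin, 72 mm from the pad centre along the pad's x and 75 mm above the bench, between two aluminium lugs that reach 86 mm above the bench; lugs, crank and spring reach 60 mm to the +y side and 46 mm to the -y side, the crank to 107 mm above the bench. Same axes as pad_center; the hinge axis is y
- lens_tab (a point): centre of the orange thumb tab (30 mm wide, 24 mm long, 8 mm thick) at the free end of the magnifier, 124 mm from the hinge; it swings along. The magnifier is a flat flap: neck, round dark frame 88 mm across and 10 mm thick with a clear lens, centred 72 mm from the hinge, then the tab, ending 136 mm from it. Parked, the tab is 187 mm above the bench, 54 mm beyond the hinge along the pad's +x
- lens (a joint): swing of the magnifier, rad: 0 = parked, leaning 0.45 rad (26 deg) back beyond upright, away from the pad; 0.45 = upright, the snap point; 2.02 = level over the pad, on its viewing stop, 75 mm above the bench. A spring pulls it to the nearer stop: pushing it from behind up to upright takes up to about 4 N at 90 mm from the hinge; past upright it springs down by itself within a second
There are look-alikes about, which are no part of the job. Leave any pink look-alike of the part that bears wax_center alone.

How it is judged (in metres and radians):
On the way, in this order (a step that is already met when the one before it is completed fails the run):
1. the wax block lies flat near the middle of the pad, the magnifier still parked (horizontal distance between wax_center and pad_center below 0.025 m and z of wax_center in the frame of pad_center below 0.015 m and angle between wax_center's own z axis and vertical below 0.1 rad and value of joint lens below 0.3 rad), for 0.2 s.
2. the magnifier has snapped over to its viewing stop (value of joint lens above 1.92 rad), for 0.2 s.
At the end, for the whole second after the job is handed in: The wax block lies flat (within 0.1 rad) on the pad, its centre within 25 mm of the pad's centre, and the magnifier rests within 0.1 rad of its viewing stop, level over the block (horizontal distance between wax_center and pad_center below 0.025 m and z of wax_center in the frame of pad_center between 0.007 and 0.015 m and angle between wax_center's own z axis and vertical below 0.1 rad and value of joint lens above 1.92 rad and velocity of joint lens below 0.1 rad/s); the robot touches nothing.
It also fails if it takes over 58 s, if anything falls off the work surface, if the arm or the gripper's body presses on something with over 40 N, if the wrist force passes 120 N, or if a joint passes its speed limit or range.

## Robot

A 6-joint arm with a two-finger parallel gripper is mounted at the origin on a cart in front of the work surface, level with it; the furniture and walls round the work are solid. World frame = base frame: x ahead of the robot, y to its left, z up, the work surface at z = 0. Lengths are in m, angles in degrees, forces in N, time in s.
With the tool pointing down it reaches from about 0.35 to 0.875 m from the base axis. Payload 4.2 kg.
Tool frame: the origin (TCP) lies midway between the tips of the shut fingers; the grasp point (between the pads) lies 19 mm behind it; z points along the fingers, y is the direction in which the jaws open and shut (so a half turn about z gives the same grasp; the last joint's range is limited). The gripper opens to 87 mm and grips with 3 to 60 N. Pads are 19 mm wide; open, the fingers measure 117 mm over their backs; the gripper's body (75 mm by 190 mm) begins 51 mm behind the grasp point.
Start: joints at [-52.047, 22.042, 0.453, 0, -68.411, -14.817], TCP at [0.246, -0.575, 0.223] pointing down, gripper open.
Joint ranges: [-179.83, 179.83], [-69.29, 118.12], [-61.27, 80.66], [-181.25, 117.63], [-171.15, -9.14], [-177.46, 177.46]. Speed limits (degrees/s): [159.86, 159.86, 180, 180, 180, 180].

## Interface

Orientations are given as a 3x3 rotation matrix whose columns are the frame's x, y, z axes.
In Python, from station import r gives the robot as it stands.
- The arm moves only by the tool carry_out, never from a script. Its argument "steps" is a list of rows, each a list of 2 entries, a list of its own where there are three numbers: the shift along the tool's x, y, z in cm, then the turn about the tool's z in degrees. In form: [[[x, y, z], twist], ...]. A call has 1 to 20 rows; each row is the pose to reach, as a shift and turn from the pose measured when the call began, along the tool's axes at that moment; what a row does not reach only later rows make up. A row lasts 1/10 s, in which the tool goes at most 50 mm and 8.59 degrees, less where a joint would pass 70% of its speed; a pose out of reach is approached as far as the arm can. A call with a gripper value outside its range is refused whole. "gripper" is the gripper's target within -1 to 1 (fully open at 1, half-way at 0, shut at -1), set as the call begins (left out, the last holds). The fingers move at their own pace and stop on an object; the grip force is fixed at half the most. Time passes only in rows, so rows that repeat a pose let the fingers close. It gives the time, the measured TCP pose, the force and the opening at its end, in the units of the state.
- r.sense(): the state, without advancing time (a new reading comes with each control period).
- r.capture(name): name is "scene" or "side" or "wrist"; returns the picture (400x640x3 uint8, red, green, blue); there is no depth.
- r.calibration(name): a dict with "camera_matrix" (3x3 intrinsics, pixels), "world_from_camera" (4x4, takes a point from camera to world coordinates). Camera axes: x right, y up, looking along -z (the intrinsics and any distortion apply to the point x, -y, -z); pixel columns grow to the right and rows downward; lengths in m; the calibration is good to about 2 mm. A picture is of the moment at which its call begins: read the wrist's pose just before it. calibration takes no time and is no camera call; for the wrist camera it gives the pose at the moment of the call.
- r.finish_job(): hands the job in, once; it reports no verdict.
Trained networks look in the newest picture that a camera, given by its name, has taken for a name from the list of things; names that differ only in an ending like _2 or _b are one class to them, and where a whole thing is asked for, a point or a joint stands for the part that bears it (a point fixed in the world has none). Each returns a list of dicts, best first, with "confidence" (0 to 1); they miss things now and then, are a little off and sometimes report something else, mostly with a low value. They report only what shows in the picture. A call takes as long as a camera call. They do not tell look-alikes from the thing itself.
- r.cut_out(camera, target): "pixels" (400x640 bool, what is visible of it).
- r.place_of(camera, target): "centre" ([x, y, z] in m, in world coordinates, good to about 4 mm: a listed point, or the origin of a listed thing).
The state is a dict: "time_s": time; "joints": joint angles; "joint_velocities": joint speeds; "effort": joint torques, N m; "tcp_pos": TCP position; "ee_rot": TCP orientation; "wrist_force": force on the tool from outside, world axes, zero at the start; "moment": the same for the moment, N m; "gripper_width": opening from 0.0 (shut) to 1.0 (fully open).
Only numpy, scipy, OpenCV 4.12 (cv2) and the standard library are available. Lean on these libraries where they do the work, as an engineer would, in place of code of your own. Each camera call takes 0.05 s, during which the arm holds its last target. There are 200 camera calls.

## Working session

There is one attempt and no reset: what is moved stays moved. The work goes in short steps, Python scripts to look and compute and a tool call to move; the robot and the scene stay as the last step left them, time stands still between calls to the robot, and variables do not carry over. Pictures are saved under pics/ and viewed, about 8 in all and at most 12, crops included, and the job is handed in when it is done.

Besides the shell and the picture viewer there is one more tool, called after "Call:" as name(argument=value, ...), one argument or row to a line, values as JSON. carry_out: Moves the arm, as the interface text tells. Its arguments: {"type":"object","properties":{"steps":{"type":"array","items":{"type":"array"}},"gripper":{"type":"number"}},"required":["steps"]}

```bash
mkdir -p pics; python3 - <<'E'
from station import r
import cv2,numpy as np
s=r.sense();print(s['time_s'],s['tcp_pos'],np.round(s['ee_rot'],3).tolist(),s['gripper_width'])
for c in("scene","side"):
    im=r.capture(c);cv2.imwrite(f'pics/{c}0.png',im[:,:,::-1])
    for t in("wax_center","pad_center","hinge","lens_tab"):
        for d in r.place_of(c,t)[:3]:print(c,t,round(d['confidence'],2),np.round(d['centre'],3))
E
```

```text
0.0 [ 0.24534248 -0.57415596  0.2214485 ] [[-0.92, -0.393, -0.001], [-0.393, 0.92, 0.002], [0.0, 0.002, -1.0]] 1.0011170965853762
scene wax_center 0.91 [ 0.646 -0.321  0.012]
scene wax_center 0.82 [0.446 0.01  0.009]
scene wax_center 0.46 [ 0.553 -0.299  0.188]
scene pad_center 0.66 [ 0.428 -0.273  0.021]
scene hinge 0.67 [ 0.498 -0.293  0.074]
scene lens_tab 0.79 [ 0.549 -0.3    0.188]
side wax_center 0.92 [0.447 0.01  0.008]
side wax_center 0.62 [ 0.64  -0.321  0.012]
side pad_center 0.83 [ 0.426 -0.276  0.018]
side hinge 0.79 [ 0.501 -0.289  0.073]
side lens_tab 0.82 [ 0.552 -0.302  0.187]
```

View pics/scene0.png

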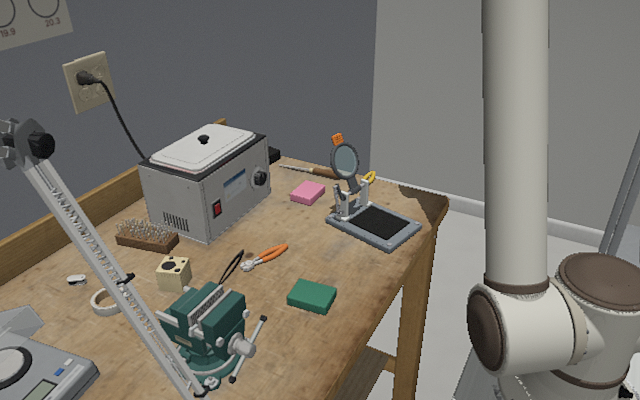

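View pics/side0.png

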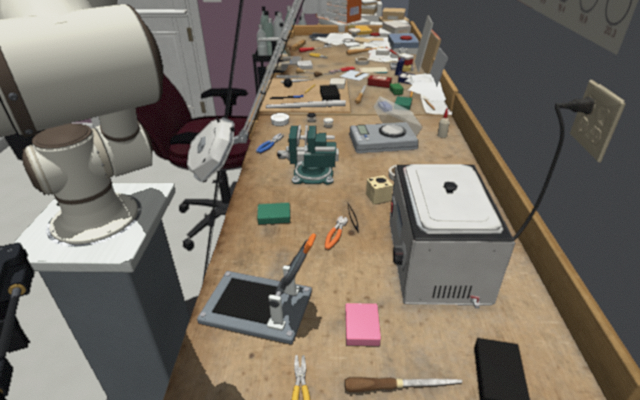

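The green block is at scene (312,296) and side (274,213), so it is the detection near (0.446, 0.010). The one at (0.64,-0.32) is the pink look-alike. The stand is at scene (372,222), with the magnifier parked. Next I fit the yaw of the block and the pad.

```bash
cat >h.py <<'E'
from station import r
import cv2,numpy as np
from scipy.optimize import minimize
def proj(c,P):
    k=r.calibration(c);W=np.linalg.inv(k['world_from_camera'])
    q=(W[:3,:3]@np.asarray(P,float).T).T+W[:3,3];q=q*[1,-1,-1]
    u=(k['camera_matrix']@q.T).T;return u[:,:2]/u[:,2:]
def box(p,lx,ly,z0,z1):
    c,s=np.cos(p[2]),np.sin(p[2])
    return [[p[0]+c*a-s*b,p[1]+s*a+c*b,z] for a in(-lx/2,lx/2) for b in(-ly/2,ly/2) for z in(z0,z1)]
def fit(masks,p0,lx,ly,z0,z1):
    def cost(p):
        t=0
        for c,m in masks.items():
            h=cv2.convexHull(np.round(proj(c,box(p,lx,ly,z0,z1))*16).astype(np.int32))
            f=np.zeros(m.shape,np.uint8);cv2.fillConvexPoly(f,h,255,cv2.LINE_AA,4);f=f/255.
            t+=1-np.minimum(f,m).sum()/np.maximum(f,m).sum()
        return t
    best=min((minimize(cost,[p0[0],p0[1],a],method='Nelder-Mead',options=dict(initial_simplex=[[p0[0],p0[1],a],[p0[0]+.006,p0[1],a],[p0[0],p0[1]+.006,a],[p0[0],p0[1],a+.15]])) for a in p0[2]),key=lambda o:o.fun)
    return best.x[:2].round(4),np.degrees(best.x[2]).round(1),round(best.fun,3)
def near(c,m,P,d=45):
    u=proj(c,[P])[0];y,x=np.mgrid[:400,:640];return m&(abs(x-u[0])<d)&(abs(y-u[1])<d)
E
python3 - <<'E'
from h import *
g={};k={}
for c in("scene","side"):
    im=r.capture(c);hsv=cv2.cvtColor(im,cv2.COLOR_RGB2HSV)
    m=(hsv[...,0]>60)&(hsv[...,0]<95)&(hsv[...,1]>90);g[c]=near(c,m,[.446,.01,.011],32).astype(float)
    k[c]=near(c,hsv[...,2]<60,[.427,-.2745,.02],40)
    n,l,st,_=cv2.connectedComponentsWithStats(k[c].astype(np.uint8));k[c]=(l==1+np.argmax(st[1:,4])).astype(float)
    print(c,g[c].sum(),k[c].sum())
A=np.arange(0,3.1,.35)
for M in(g,{'scene':g['scene']},{'side':g['side']}):print('wax',fit(M,[.446,.01,A],.08,.06,0,.022))
for M in(k,{'scene':k['scene']},{'side':k['side']}):print('pad',fit(M,[.427,-.2745,[-.21]],.11,.09,.019,.02))
s=r.sense()
print('world_from_wrist',np.round(r.calibration('wrist')['world_from_camera'],3).tolist())
E
```

```text
scene 1181.0 1073.0
side 593.0 1876.0
wax (array([0.4463, 0.0089]), np.float64(12.2), np.float64(0.453))
wax (array([0.4477, 0.0062]), np.float64(11.0), np.float64(0.178))Traceback (most recent call last):
  File "<stdin>", line 10, in <module>
  File "h.py", line 19, in fit
    best=min((minimize(cost,[p0[0],p0[1],a],method='Nelder-Mead',options=dict(initial_simplex=[[p0[0],p0[1],a],[p0[0]+.006,p0[1],a],[p0[0],p0[1]+.006,a],[p0[0],p0[1],a+.15]])) for a in p0[2]),key=lambda o:o.fun)
  File "h.py", line 19, in <genexpr>
    best=min((minimize(cost,[p0[0],p0[1],a],method='Nelder-Mead',options=dict(initial_simplex=[[p0[0],p0[1],a],[p0[0]+.006,p0[1],a],[p0[0],p0[1]+.006,a],[p0[0],p0[1],a+.15]])) for a in p0[2]),key=lambda o:o.fun)
              ~~~~~~~~^^^^^^^^^^^^^^^^^^^^^^^^^^^^^^^^^^^^^^^^^^^^^^^^^^^^^^^^^^^^^^^^^^^^^^^^^^^^^^^^^^^^^^^^^^^^^^^^^^^^^^^^^^^^^^^^^^^^^^^^^^^^^^^^^^^^^^^^^^^^^^^^^^^^^^^^^
    res = _minimize_neldermead(fun, x0, args, callback, bounds=bounds,
                               **options)
    fxcc = func(xcc)
    fx = function(np.copy(x), *(wrapper_args + args))
  File "h.py", line 15, in cost
    h=cv2.convexHull(np.round(proj(c,box(p,lx,ly,z0,z1))*16).astype(np.int32))
                              ~~~~^^^^^^^^^^^^^^^^^^^^^^
  File "h.py", line 5, in proj
    k=r.calibration(c);W=np.linalg.inv(k['world_from_camera'])
ValueError: time passes only in moves, steps and waits
```

```bash
sed -i 's/^def proj/import functools\n@functools.cache\ndef cal(c): return r.calibration(c)\ndef proj/; s/k=r.calibration(c);/k=cal(c);/' h.py
python3 - <<'E'
from h import *
g={};k={}
print(cal('scene').keys())
for c in("scene","side"):
    im=r.capture(c);hsv=cv2.cvtColor(im,cv2.COLOR_RGB2HSV)
    u=proj(c,[[.446,.01,.011]])[0].astype(int)
    for d in r.cut_out(c,"wax_center"):
        if d['pixels'][u[1],u[0]]:g[c]=d['pixels'].astype(float)
    m=near(c,hsv[...,2]<60,[.427,-.2745,.02],40).astype(np.uint8)
    if c=='side':m=near(c,hsv[...,2]<45,[.427,-.2745,.02],50).astype(np.uint8)
    n,l,st,_=cv2.connectedComponentsWithStats(m);k[c]=(l==1+np.argmax(st[1:,4])).astype(float)
    print(c,c in g and g[c].sum(),k[c].sum(),u)
    vis=im.copy();vis[k[c]>0,0]=255
    if c in g:vis[g[c]>0,2]=255
    cv2.imwrite(f'pics/m_{c}.png',vis[:,:,::-1])
A=np.arange(0,3.1,.35)
for M in(g,*({c:g[c]} for c in g)):print('wax',list(M),fit(M,[.446,.01,A],.08,.06,0,.022))
for M in(k,{'scene':k['scene']},{'side':k['side']}):print('pad',fit(M,[.427,-.2745,[-.21]],.11,.09,.019,.02))
print('wrist',np.round(cal('wrist')['world_from_camera'],3).tolist())
E
```

```text
dict_keys(['camera_matrix', 'world_from_camera'])
scene 1245.0 1073.0 [311 296]
side 666.0 1787.0 [273 211]
wax ['scene', 'side'] (array([0.4468, 0.0089]), np.float64(187.0), np.float64(0.3))
wax ['scene'] (array([0.4472, 0.0075]), np.float64(189.3), np.float64(0.135))
wax ['side'] (array([0.4464, 0.0114]), np.float64(187.3), np.float64(0.159))
pad (array([ 0.4283, -0.2731]), np.float64(-13.7), np.float64(0.311))
pad (array([ 0.4291, -0.2719]), np.float64(-13.2), np.float64(0.096))
pad (array([ 0.43  , -0.2752]), np.float64(-13.6), np.float64(0.205))
wrist [[-0.394, -0.885, -0.249, 0.177], [0.919, -0.379, -0.107, -0.604], [0.0, -0.271, 0.963, 0.385], [0.0, 0.0, 0.0, 1.0]]
```

Call:
carry_out(
  gripper=1,
  steps=[
    [[-1, 1.1, 0], 1],
    [[-3, 3.3, 0], 2],
    [[-5.5, 6, 0], 3],
    [[-8.2, 9, 0], 4],
    [[-10.9, 12, 0], 5],
    [[-13.6, 15, 0], 6],
    [[-16.3, 18, 0], 7],
    [[-19, 21, 0], 8],
    [[-21.7, 24, 0], 9],
    [[-24.4, 27, 0], 10],
    [[-27.1, 30, 0], 11],
    [[-29.8, 33, 0], 12],
    [[-32.5, 36, 0], 13],
    [[-35.2, 39, 0], 14],
    [[-37.9, 42, 0], 15],
    [[-39.5, 43.6, 0], 15],
    [[-40.7, 44.9, 0], 15],
    [[-41.4, 45.7, 0], 15],
    [[-41.4, 45.7, 0], 15],
    [[-41.4, 45.7, 0], 15],
  ],
)

```text
time_s: 2.8
tcp_pos: [0.4464, 0.0078, 0.2225]
ee_rot: [[-0.99, -0.141, -0.0], [-0.141, 0.99, -0.0], [0.0, -0.0, -1.0]]
wrist_force: [-0.5, 0.8, -0.0]
gripper_width: 1.004
```

```bash
cat >>h.py <<'E'
def go(P,yawy):
    """shift (cm) and twist to bring TCP to P with tool y at world angle yawy deg"""
    s=r.sense();R=np.array(s['ee_rot']);d=R.T@(np.array(P)-s['tcp_pos'])*100
    print(round(s['time_s'],2),'tcp',np.round(s['tcp_pos'],4),'F',np.round(s['wrist_force'],1),'w',round(s['gripper_width'],3),'tilt',np.round(R[:,2],3))
    t=(np.degrees(np.arctan2(R[1,1],R[0,1]))-yawy+180)%360-180
    print('  shift',d.round(2),'twist',round(t,1))
E
python3 - <<'E'
from h import *
im=r.capture('wrist');cv2.imwrite('pics/w1.png',im[:,:,::-1])
for d in r.place_of('wrist','wax_center')[:2]:print(d['confidence'],np.round(d['centre'],4))
for d in r.cut_out('wrist','wax_center')[:1]:print(d['pixels'].sum(),fit({'wrist':d['pixels'].astype(float)},[.4466,.009,[.14]],.08,.06,0,.022))
go([.4466,.0092,.006],98)
E
```

```text
0.73 [0.4472 0.0104 0.0103]
3498 (array([0.4465, 0.008 ]), np.float64(5.0), np.float64(0.09))
2.95 tcp [0.4464 0.0074 0.2226] F [0.5 0.9 0.1] w 1.0 tilt [-0. -0. -1.]
  shift [-0.04  0.18 21.66] twist 0.1
```

View pics/w1.png

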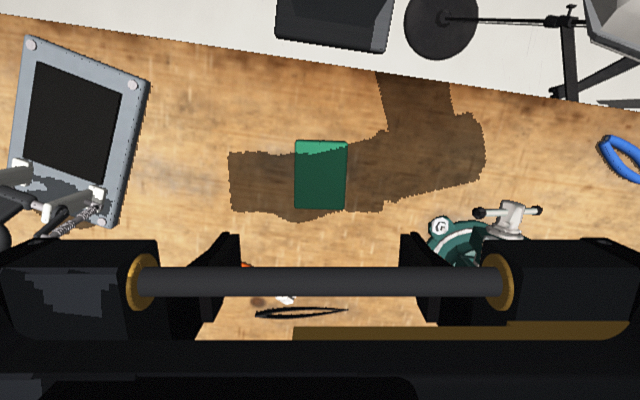

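```bash
python3 - <<'E'
from h import *
def ray(c,u):
    k=cal(c);T=k['world_from_camera'];v=np.linalg.inv(k['camera_matrix'])@[*u,1]
    return T[:3,3],T[:3,:3]@(v*[1,-1,-1])
def tri(l):
    A=np.zeros((3,3));b=np.zeros(3)
    for c,u in l:
        o,d=ray(c,u);d=d/np.linalg.norm(d);M=np.eye(3)-np.outer(d,d);A+=M;b+=M@o
    return np.linalg.solve(A,b).round(3)
for u in((428,228),(440,255),(475,212),(545,210)):
    o,d=ray('wrist',u);print(u,[(o+d*(z-o[2])/d[2]).round(3).tolist() for z in(0,.05,.1)])
print('jaw corner near',tri([('scene',(245,292)),('side',(291,160))]))
for c in('scene','side'):print(c,proj(c,[[.447,.104,.08],[.447,.104,.1],[.41,.104,.08],[.485,.104,.08],[.485,.104,.0]]).round().tolist())
E
```

```text
(428, 228) [[0.497, 0.154, 0.0], [0.481, 0.133, 0.05], [0.465, 0.113, 0.1]]
(440, 255) [[0.532, 0.178, 0.0], [0.511, 0.155, 0.05], [0.49, 0.131, 0.1]]
(475, 212) [[0.468, 0.207, 0.0], [0.456, 0.18, 0.05], [0.443, 0.153, 0.1]]
(545, 210) [[0.453, 0.294, 0.0], [0.443, 0.255, 0.05], [0.432, 0.216, 0.1]]
jaw corner near [0.492 0.132 0.094]
scene [[283.0, 299.0], [282.0, 290.0], [302.0, 306.0], [264.0, 292.0], [267.0, 325.0]]
side [[276.0, 168.0], [276.0, 161.0], [262.0, 168.0], [291.0, 168.0], [293.0, 194.0]]
```

Call:
carry_out(
  steps=[
    [[0, 0.1, 1], 1.5],
    [[0, 0.1, 3], 1.5],
    [[0, 0.1, 5], 1.5],
    [[0, 0.1, 7], 1.5],
    [[0, 0.1, 9], 1.5],
    [[0, 0.1, 11], 1.5],
    [[0, 0.1, 13], 1.5],
    [[0, 0.1, 15], 1.5],
    [[0, 0.1, 17], 1.5],
    [[0, 0.1, 18.5], 1.5],
    [[0, 0.1, 19.7], 1.5],
    [[0, 0.1, 20.6], 1.5],
    [[0, 0.1, 21.3], 1.5],
    [[0, 0.1, 21.6], 1.5],
    [[0, 0.1, 21.6], 1.5],
    [[0, 0.1, 21.6], 1.5],
  ],
)

```text
time_s: 4.55
tcp_pos: [0.4466, 0.0085, 0.007]
ee_rot: [[-0.993, -0.114, 0.001], [-0.114, 0.993, 0.0], [-0.001, 0.0, -1.0]]
wrist_force: [0.1, -0.2, 0.4]
gripper_width: 0.998
```

Call:
carry_out(
  gripper=-1,
  steps=[
    [[0, 0, 0], 0],
    [[0, 0, 0], 0],
    [[0, 0, 0], 0],
    [[0, 0, 0], 0],
    [[0, 0, 0], 0],
    [[0, 0, 0], 0],
    [[0, 0, 0], 0],
    [[0, 0, 0], 0],
    [[0, 0, 0], 0],
    [[0, 0, 0], 0],
  ],
)

```text
time_s: 5.55
tcp_pos: [0.4466, 0.0085, 0.0071]
ee_rot: [[-0.993, -0.114, 0.001], [-0.114, 0.993, 0.0], [-0.001, 0.0, -1.0]]
wrist_force: [-0.6, -0.0, 3.2]
gripper_width: 0.689
```

Call:
carry_out(
  steps=[
    [[0, 0, -0.7], 0],
    [[0, 0, -2], 0],
    [[0, 0, -4], 0],
    [[0, 0, -6], 0],
    [[0, 0, -8.5], 0],
    [[0, 0, -11], 0],
    [[0, 0, -13], 0],
    [[0, 0, -14.3], 0],
    [[0, 0, -15], 0],
    [[0, 0, -15], 0],
  ],
)

```text
time_s: 6.55
tcp_pos: [0.4467, 0.0086, 0.1578]
ee_rot: [[-0.993, -0.114, 0.003], [-0.114, 0.993, 0.001], [-0.003, 0.001, -1.0]]
wrist_force: [-0.4, -0.5, -1.2]
gripper_width: 0.685
```

```bash
python3 - <<'E'
from h import *
go([.428,-.274,.16],77)
E
```

```text
6.55 tcp [0.4467 0.0086 0.1578] F [-0.4 -0.5 -1.2] w 0.685 tilt [ 0.003  0.001 -1.   ]
  shift [  5.09 -27.86  -0.26] twist 19.6
```

Call:
carry_out(
  steps=[
    [[0.2, -1, 0], 1],
    [[0.5, -2.7, 0], 2],
    [[0.8, -4.7, 0], 4],
    [[1.2, -6.7, 0], 6],
    [[1.6, -8.7, 0], 8],
    [[2, -10.7, 0], 10],
    [[2.3, -12.7, 0], 12],
    [[2.7, -14.7, 0], 14],
    [[3.1, -16.7, 0], 16],
    [[3.4, -18.7, 0], 17],
    [[3.8, -20.7, 0], 18],
    [[4.2, -22.7, 0], 19],
    [[4.5, -24.7, 0], 19.6],
    [[4.8, -26.3, 0], 19.6],
    [[5, -27.3, 0], 19.6],
    [[5.1, -27.9, 0], 19.6],
    [[5.1, -27.9, 0], 19.6],
    [[5.1, -27.9, 0], 19.6],
    [[5.1, -27.9, 0], 19.6],
  ],
)

```text
time_s: 8.45
tcp_pos: [0.428, -0.2739, 0.1574]
ee_rot: [[-0.974, 0.225, 0.002], [0.225, 0.974, 0.001], [-0.002, 0.002, -1.0]]
wrist_force: [-0.4, 0.4, -0.4]
gripper_width: 0.687
```

```bash
python3 - <<'E'
from h import *
for c in('scene','side','wrist'):
    im=r.capture(c)
    if c=='side':cv2.imwrite('pics/s2.png',im[:,:,::-1])
    for t in('wax_center','pad_center'):
        for d in r.place_of(c,t)[:2]:print(c,t,round(d['confidence'],2),np.round(d['centre'],4))
go([.428,-.274,.0255],77)
E
```

```text
scene wax_center 0.58 [ 0.645  -0.3214  0.0108]
scene wax_center 0.57 [ 0.428  -0.2686  0.1622]
side wax_center 0.87 [ 0.426  -0.2728  0.1543]
side wax_center 0.79 [ 0.6433 -0.3196  0.0138]
side pad_center 0.77 [ 0.4268 -0.2734  0.0184]
wrist wax_center 0.85 [ 0.4251 -0.2735  0.1596]
8.9 tcp [ 0.428  -0.2743  0.1575] F [-0.3  0.2 -1. ] w 0.685 tilt [ 0.003  0.001 -1.   ]
  shift [4.00e-02 1.00e-02 1.32e+01] twist -0.0
```

View pics/s2.png

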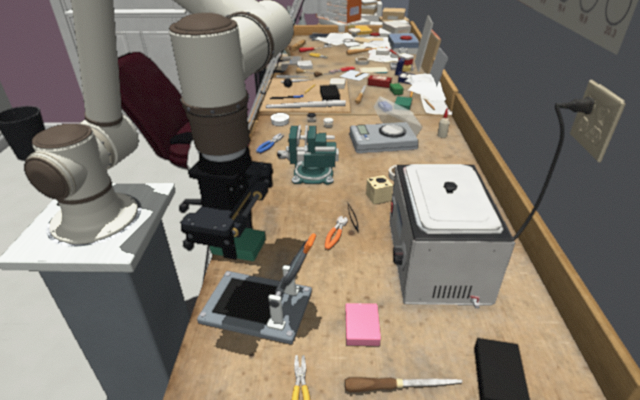

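Call:
carry_out(
  steps=[
    [[0, 0, 1], 0],
    [[0, 0, 2.5], 0],
    [[0, 0, 4], 0],
    [[0, 0, 5.5], 0],
    [[0, 0, 7], 0],
    [[0, 0, 8.2], 0],
    [[0, 0, 9.2], 0],
    [[0, 0, 10.2], 0],
    [[0, 0, 11.2], 0],
    [[0, 0, 11.9], 0],
    [[0, 0, 12.3], 0],
    [[0, 0, 12.6], 0],
    [[0, 0, 12.8], 0],
    [[0, 0, 12.95], 0],
    [[0, 0, 13], 0],
    [[0, 0, 13], 0],
    [[0, 0, 13], 0],
  ],
)

```text
time_s: 10.6
tcp_pos: [0.4285, -0.2742, 0.0277]
ee_rot: [[-0.974, 0.225, 0.003], [0.225, 0.974, 0.001], [-0.003, 0.001, -1.0]]
wrist_force: [0.1, -0.6, -2.3]
gripper_width: 0.685
```

Call:
carry_out(
  gripper=1,
  steps=[
    [[0, 0, 0.05], 0],
    [[0, 0, 0.05], 0],
    [[0, 0, 0.05], 0],
    [[0, 0, 0.05], 0],
    [[0, 0, 0.05], 0],
    [[0, 0, 0.05], 0],
    [[0, 0, 0.05], 0],
    [[0, 0, 0.05], 0],
    [[0, 0, 0.05], 0],
    [[0, 0, 0.05], 0],
  ],
)

```text
time_s: 11.6
tcp_pos: [0.4285, -0.2742, 0.0272]
ee_rot: [[-0.974, 0.225, 0.003], [0.225, 0.974, 0.001], [-0.003, 0.001, -1.0]]
wrist_force: [0.7, 0.0, 0.3]
gripper_width: 0.998
```

Call:
carry_out(
  steps=[
    [[0, 0, -0.5], 0],
    [[0, 0, -1.5], 0],
    [[0, 0, -3], 0],
    [[0, 0, -5], 0],
    [[0, 0, -8], 0],
    [[0, 0, -11], 0],
    [[0, 0, -14], 0],
    [[0, 0, -17], 0],
    [[0, 0, -20], 0],
    [[0, 0, -22.5], 0],
    [[0, 0, -24], 0],
    [[0, 0, -25], 0],
    [[0, 0, -25], 0],
  ],
)

```text
time_s: 12.9
tcp_pos: [0.4281, -0.2746, 0.279]
ee_rot: [[-0.974, 0.225, 0.006], [0.225, 0.974, -0.0], [-0.006, 0.001, -1.0]]
wrist_force: [0.6, 0.3, -0.6]
gripper_width: 0.998
```

```bash
python3 - <<'E'
from h import *
for c in('scene','side','wrist'):
    im=r.capture(c)
    if c=='side':cv2.imwrite('pics/s3.png',cv2.resize(im[180:380,150:470,::-1],None,fx=2,fy=2))
    for t in('wax_center','pad_center','hinge','lens_tab'):
        for d in r.place_of(c,t)[:2]:print(c,t,round(d['confidence'],2),np.round(d['centre'],4))
p=np.array([.428,-.274]);e=np.array([np.cos(np.radians(-12.8)),np.sin(np.radians(-12.8))])
for a in(.2,.12,.06):print(a,*(p+a*e).round(3));go([*(p+a*e),.165],77)
E
```

```text
scene wax_center 0.95 [ 0.4277 -0.2727  0.0307]
scene wax_center 0.57 [ 0.6465 -0.32    0.0134]
scene pad_center 0.59 [ 0.4264 -0.2724  0.0218]
scene hinge 0.9 [ 0.499  -0.2964  0.0779]
scene lens_tab 0.93 [ 0.5535 -0.3004  0.1883]
side wax_center 0.71 [ 0.4282 -0.2714  0.0288]
side wax_center 0.61 [ 0.6442 -0.3191  0.0124]
side pad_center 0.67 [ 0.4289 -0.2752  0.0201]
side hinge 0.92 [ 0.4984 -0.2871  0.0752]
side lens_tab 0.79 [ 0.5561 -0.304   0.1841]
side lens_tab 0.15 [ 0.4996 -0.2904  0.077 ]
wrist wax_center 0.65 [ 0.4278 -0.2734  0.0294]
wrist hinge 0.76 [ 0.5014 -0.2911  0.0747]
wrist lens_tab 0.98 [ 0.5511 -0.3001  0.1887]
0.2 0.623 -0.318
13.65 tcp [ 0.4277 -0.2744  0.2771] F [ 0.6  0.3 -0.2] w 0.998 tilt [ 0.003  0.001 -1.   ]
  shift [-19.99   0.11  11.27] twist -0.0
0.12 0.545 -0.301
13.65 tcp [ 0.4277 -0.2744  0.2771] F [ 0.6  0.3 -0.2] w 0.998 tilt [ 0.003  0.001 -1.   ]
  shift [-11.99   0.08  11.25] twist -0.0
0.06 0.487 -0.287
13.65 tcp [ 0.4277 -0.2744  0.2771] F [ 0.6  0.3 -0.2] w 0.998 tilt [ 0.003  0.001 -1.   ]
  shift [-5.99  0.06 11.23] twist -0.0
```

View pics/s3.png

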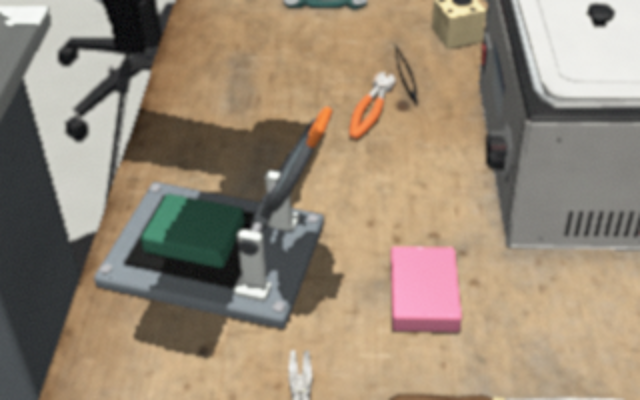

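```bash
python3 - <<'E'
from h import *
k=cal('side');T=k['world_from_camera']
for u,z in(((410,302),0),((398,248),.1),((398,170),.2),((408,240),.2)):
    v=np.linalg.inv(k['camera_matrix'])@[*u,1];d=T[:3,:3]@(v*[1,-1,-1]);o=T[:3,3];print(u,(o+d*(z-o[2])/d[2]).round(3))
p=np.array([.428,-.274]);e=np.array([np.cos(np.radians(-12.8)),np.sin(np.radians(-12.8))])
go([*(p+.168*e),.165],77)
E
```

```text
(410, 302) [ 0.741 -0.262  0.   ]
(398, 248) [ 0.714 -0.218  0.1  ]
(398, 170) [ 0.719 -0.099  0.2  ]
(408, 240) [ 0.708 -0.311  0.2  ]
13.65 tcp [ 0.4277 -0.2744  0.2771] F [ 0.6  0.3 -0.2] w 0.998 tilt [ 0.003  0.001 -1.   ]
  shift [-16.79   0.1   11.26] twist -0.0
```

Call:
carry_out(
  gripper=-1,
  steps=[
    [[0, 0, 0], 0],
    [[0, 0, 0], 0],
    [[0, 0, 0], 0],
    [[0, 0, 0], 0],
    [[0, 0, 0], 0],
    [[0, 0, 0], 0],
    [[0, 0, 0], 0],
    [[0, 0, 0], 0],
    [[0, 0, 0], 0],
    [[0, 0, 0], 0],
    [[0, 0, 0], 0],
    [[0, 0, 0], 0],
  ],
)

```text
time_s: 14.85
tcp_pos: [0.4277, -0.2744, 0.2771]
ee_rot: [[-0.974, 0.225, 0.003], [0.225, 0.974, 0.001], [-0.003, 0.001, -1.0]]
wrist_force: [0.4, -0.3, 0.0]
gripper_width: 0.029
```

Call:
carry_out(
  steps=[
    [[-1, 0, 0], 0],
    [[-3, 0, 0], 0],
    [[-5, 0, 0], 0],
    [[-7.5, 0, 0], 0],
    [[-10, 0, 0], 0],
    [[-12.5, 0, 0], 0],
    [[-14.5, 0, 0], 0],
    [[-16, 0, 0], 0],
    [[-16.8, 0, 0], 0],
    [[-16.8, 0, 0], 0],
    [[-16.8, 0, 1], 0],
    [[-16.8, 0, 2.5], 0],
    [[-16.8, 0, 4], 0],
    [[-16.8, 0, 5.5], 0],
    [[-16.8, 0, 7], 0],
    [[-16.8, 0, 8.5], 0],
    [[-16.8, 0, 10], 0],
    [[-16.8, 0, 11], 0],
    [[-16.8, 0, 11.2], 0],
    [[-16.8, 0, 11.2], 0],
  ],
)

```text
time_s: 16.85
tcp_pos: [0.5915, -0.3122, 0.1657]
ee_rot: [[-0.974, 0.225, 0.003], [0.225, 0.974, 0.001], [-0.003, 0.001, -1.0]]
wrist_force: [0.7, -1.2, 0.1]
gripper_width: 0.007
```

```bash
python3 - <<'E'
from h import *
im=r.capture('side');cv2.imwrite('pics/s4.png',cv2.resize(im[150:350,150:470,::-1],None,fx=2,fy=2))
for d in r.place_of('side','lens_tab')[:2]:print(round(d['confidence'],2),np.round(d['centre'],4))
p=np.array([.428,-.274]);e=np.array([np.cos(np.radians(-12.8)),np.sin(np.radians(-12.8))])
go([*(p+.072*e),.165],77)
E
```

```text
16.95 tcp [ 0.5921 -0.3124  0.1666] F [ 0.1 -0.8  0.3] w 0.004 tilt [ 0.005  0.    -1.   ]
  shift [9.65 0.07 0.12] twist -0.0
```

View pics/s4.png

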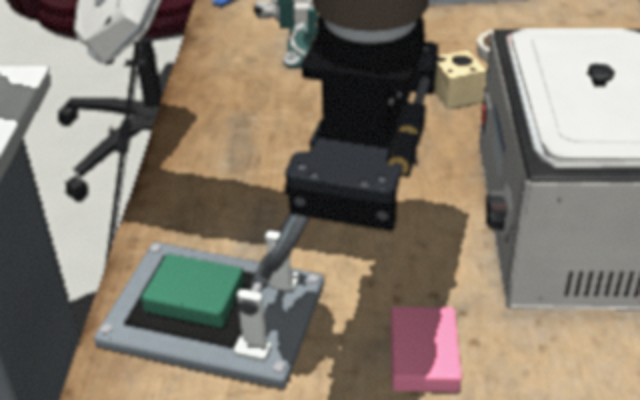

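Call:
carry_out(
  steps=[
    [[0.8, 0, 0], 0],
    [[1.6, 0, 0], 0],
    [[2.2, 0, 0], 0],
    [[2.8, 0, 0], 0],
    [[3.4, 0, 0], 0],
    [[4, 0, 0], 0],
    [[4.6, 0, 0], 0],
    [[5.2, 0, 0], 0],
    [[5.8, 0, 0], 0],
    [[6.4, 0, 0], 0],
    [[7, 0, 0], 0],
    [[7.6, 0, 0], 0],
    [[8.2, 0, 0], 0],
    [[8.8, 0, 0], 0],
    [[9.3, 0, 0], 0],
    [[9.7, 0, 0], 0],
    [[9.7, 0, 0], 0],
    [[9.7, 0, 0], 0],
  ],
)

```text
time_s: 18.75
tcp_pos: [0.4976, -0.2906, 0.1662]
ee_rot: [[-0.974, 0.225, 0.005], [0.225, 0.974, -0.0], [-0.005, 0.001, -1.0]]
wrist_force: [-0.7, -0.2, 0.4]
gripper_width: 0.003
```

```bash
python3 - <<'E'
from h import *
for c in('side','scene'):
    im=r.capture(c)
    if c=='side':cv2.imwrite('pics/s5.png',cv2.resize(im[150:350,150:470,::-1],None,fx=2,fy=2))
    for d in r.place_of(c,'lens_tab')[:2]:print(c,round(d['confidence'],2),np.round(d['centre'],4))
go([.5,-.29,.165],77)
E
```

```text
side 0.96 [ 0.381  -0.2624  0.0769]
scene 0.92 [ 0.379  -0.2599  0.0798]
18.95 tcp [ 0.4978 -0.2906  0.1661] F [-0.  -0.2  0.5] w 0.003 tilt [ 0.005  0.    -1.   ]
  shift [-0.2   0.11  0.11] twist -0.0
```

View pics/s5.png

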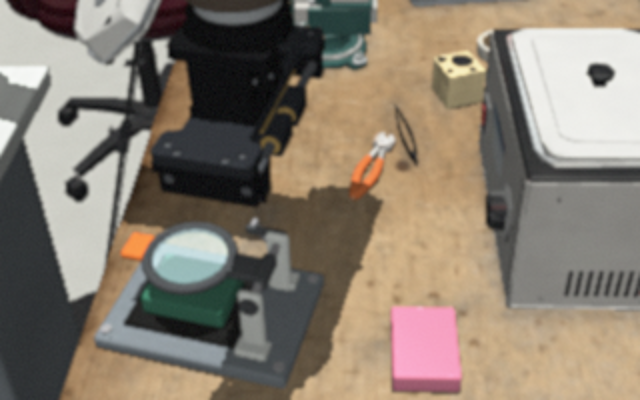

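The magnifier has snapped down, with the tab at about 77 mm, and the block lies under it. I'll raise the arm clear and do a final check.

Call:
carry_out(
  steps=[
    [[0, 0, -1], 0],
    [[0, 0, -3], 0],
    [[0, 0, -5], 0],
    [[0, 0, -7], 0],
    [[0, 0, -9], 0],
    [[0, 0, -10], 0],
    [[0, 0, -10], 0],
    [[0, 0, -10], 0],
    [[0, 0, -10], 0],
    [[0, 0, -10], 0],
  ],
)

```text
time_s: 19.95
tcp_pos: [0.4969, -0.2904, 0.2649]
ee_rot: [[-0.974, 0.225, 0.002], [0.225, 0.974, 0.001], [-0.002, 0.001, -1.0]]
wrist_force: [0.5, -1.0, -0.3]
gripper_width: 0.002
```

```bash
python3 - <<'E'
from h import *
for c in('side','scene','wrist'):
    im=r.capture(c)
    for t in('wax_center','pad_center','lens_tab'):
        for d in r.place_of(c,t)[:1]:print(c,t,round(d['confidence'],2),np.round(d['centre'],4))
go([.5,-.29,.3],77)
r.finish_job()
E
```

```text
side wax_center 0.85 [ 0.4271 -0.2747  0.0289]
side pad_center 0.66 [ 0.4316 -0.2742  0.017 ]
side lens_tab 0.85 [ 0.3834 -0.2603  0.0744]
scene wax_center 0.77 [ 0.6455 -0.3231  0.0132]
scene pad_center 0.71 [ 0.429  -0.2724  0.0213]
scene lens_tab 0.96 [ 0.3779 -0.2549  0.075 ]
wrist lens_tab 0.96 [ 0.3795 -0.2582  0.0752]
20.55 tcp [ 0.4973 -0.2906  0.2661] F [-0.  -0.7  0.1] w 0.008 tilt [ 0.004  0.    -1.   ]
  shift [-0.26  0.12 -3.39] twist -0.0
the job is handed in; nothing more can be done
```

I set the green wax block flat on the pad and tipped the magnifier from behind with the shut fingers until it snapped down. I then raised the arm clear and handed the job in at about 20.6 s.

**Block:** in the last side view its centre was about 5 mm from the pad's centre and about 29 mm above the bench. Flat on the pad it would read 31 mm, so this is within measurement error.

**Magnifier:** all three cameras put the tab about 75 mm above the bench, which is level on its viewing stop.

**Robot:** the wrist force was under 1 N with the arm held well above everything.

**Disagreements:** in the last scene view the network's top match for the block was the pink look-alike, which I never touched. That left the side view as the only final check of the block's position. The last wrist view, from above the lens, reported neither the block nor the pad. Nothing failed.

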